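# Kit the parts for a new gas drop

### The job

Kit the parts for the new gas drop in the divided grey tray: lay the long in-line filter in the full-length bay, and in the three square bays, counting from the end with the carrying handle and in the order they go on the line, the ball valve, the tee and the pressure gauge (dial up, set down gently, not dropped), each lying on the floor of its own bay. Leave the needle valve, the elbow, the dial thermometer and the check valve lying where they are on the mat.

Things in the scene. Friction and masses are not known exactly. Their poses are not given: they have to be found in the camera images.
- tray: Grey tray, fixed, 192 (x) x 304 (y) mm, left or right of a 2 mm blue mat holding all else. Origin: centre of underside. Floor 3, walls 4 thick, 30 high; dividers 4 thick, 22 high (mm). Full-length bay: inside 84 (x) x 296 (y), centre x +50, y 0. Three square bays, 96 x 96, centres x -44, y +100 (first), 0, -100. Steel handle juts out 30 mm at the +y end only.
- ball_valve: Steel ball valve, lever up. Body along its x: 62 mm long, 28 wide (y), 28 high. On top a flat lever, 14 mm wide with black sleeve, from x = -8 to +48 mm, its underside 36 and top 46 mm above the valve's underside. Origin: middle of body, 14 mm above underside; z up. Grip the body's middle across y, the lever between the fingers. 0.17 kg.
- tee: Brass union tee lying flat, three arms with hexagon nuts: run along its x, 72 mm long, 25 mm wide; branch along +y, ending 36 mm from the origin and 25 mm wide; 22 mm high. Origin: where the axes meet, 11 mm above the underside; z up. One run arm (at x = 26 mm or -26 mm, free of the branch) can be gripped across y. 0.13 kg.
- gauge: Pressure gauge lying on its back, dial up: round steel case 42 mm across and 26 mm high, white dial with a pointer, and a short brass hexagon and threaded stem along +x that ends 47 mm from the origin. Origin: centre of the case, 13 mm above the underside; z up, out of the dial. Grip the case across y. 0.11 kg.
- filter: In-line gas filter: smooth round aluminium body 26 mm across and 70 mm long between two steel hexagons 28 mm across flats (32 mm across corners), lying on flats, with short tube ends; 112 mm long overall, along its x. Origin: its middle on the axis, 14 mm above the underside. Grip the round body across y. 0.16 kg.
- needle_valve: Look-alike of the ball valve, not wanted: same 62 x 28 x 28 mm steel body along x, but a round black knob 26 mm across on top instead of a lever, 53 mm high in all. Origin: middle of the body, 14 mm above its underside.
- elbow: Look-alike of the tee, not wanted: brass union elbow with only two arms, along +x and +y, each ending 36 mm from the origin and 25 mm wide; 22 mm high. Origin: where the axes meet, 11 mm above the underside.
- thermometer: Look-alike of the gauge, not wanted: dial thermometer, same 42 mm round case and white dial, 26 mm high, but with a long thin plain probe 7 mm across; 112 mm long overall along its x. Origin: midway along its length, 13 mm above the underside; the case is centred at x = -35 mm and the probe ends at x = +56 mm.
- check_valve: Look-alike of the filter, not wanted: check valve only 62 mm long along its x, all hexagon, 24 mm across flats, without a smooth round body. Origin: its middle on the axis, 12 mm above the underside.
There are look-alikes about, which are no part of the job. What is shaped like the tee but pink or red is not meant.

How it is judged:
At the end, for the whole second after the job is handed in: All at rest, flat on the floor of its own bay (origin 11 mm or more inside the bay, at most 5 mm above its lying height): filter in the full-length bay; ball valve, tee, gauge in the 1st, 2nd, 3rd square bay from the handle; dial up within 0.2 rad; look-alikes within 30 mm of their start (x of ball_valve in the frame of tray between -0.081 and -0.007 m and y of ball_valve in the frame of tray between 0.063 and 0.137 m and z of ball_valve in the frame of tray between 0 and 0.022 m and linear speed of each of ball_valve, tee, gauge, filter below 0.02 m/s and angular speed of each of ball_valve, tee, gauge, filter below 0.3 rad/s and x of tee in the frame of tray between -0.081 and -0.007 m and y of tee in the frame of tray between -0.037 and 0.037 m and z of tee in the frame of tray between 0 and 0.019 m and x of gauge in the frame of tray between -0.081 and -0.007 m and y of gauge in the frame of tray between -0.137 and -0.063 m and z of gauge in the frame of tray between 0 and 0.021 m and x of filter in the frame of tray between 0.019 and 0.081 m and y of filter in the frame of tray between -0.095 and 0.095 m and z of filter in the frame of tray between 0 and 0.023 m and angle between gauge's own z axis and vertical below 0.2 rad and distance of each of needle_valve, elbow, thermometer, check_valve from where it was at the start of the episode below 0.03 m); the robot touches nothing.
It fails at once if the gauge is let fall by more than about 2 cm (faster than 0.6 m/s while out of the fingers) (contact force between gauge and the fingers below 0.05 N and linear speed of gauge above 0.6 m/s).
It fails at once if the gauge is banged or pressed hard on the tray (over 60 N) (contact force between gauge and tray above 60 N).
It also fails if it takes over 109 s, if anything falls off the work surface, if the arm or the gripper's body presses on something with over 40 N, if the wrist force passes 120 N, or if a joint passes its speed limit or range.

### The arm

A 7-joint arm with a two-finger parallel gripper is mounted at the origin on the work surface. World frame = base frame: x ahead of the robot, y to its left, z up, the work surface at z = 0. Lengths are in m, angles in rad, forces in N, time in s.
With the tool pointing down it reaches from about 0.425 to 0.925 m from the base axis. Payload 6.8 kg.
Tool frame: the origin (TCP) lies between the finger pads; the fingertips stand 17 mm ahead of it and the grasp point (between the pads) lies 2 mm behind it; z points along the fingers, x is the direction in which the jaws open and shut, and the axes are right-handed (so a half turn about z gives the same grasp; the last joint's range is limited). The gripper opens to 85 mm and grips with 20 to 120 N. Pads are 22 mm wide; open, the fingers measure 114 mm over their backs; the gripper's body (76 mm by 85 mm) begins 54 mm behind the grasp point. The pads swing forward as they close: fully open they stand 13 mm farther back than shut.
Start: joints at [-1.39, 0.477, 0.022, 1.555, -0.011, 1.109, -0.083], TCP at [0.192, 0.647, 0.219] pointing down, gripper open.
Joint ranges: [-2.96, 2.96], [-0.34, 2.1], [-1.41, 1.46], [0.24, 2.44], [-1.37, 4.51], [0.17, 1.92], [-2.96, 2.96]. Speed limits (rad/s): [2.39, 2.39, 3.14, 3.14, 3.14, 3.14, 3.14].

### API

Orientations are given as a unit quaternion [w, x, y, z].
In Python, from station import readout, read_camera, get_calibration, bot, models gives the robot as it stands.
- The arm moves only by the tool carry_out, never from a script. Its argument "deltas" is a list of rows, each a list of 2 entries, a list of its own where there are three numbers: the shift along the tool's x, y, z in cm, then the turn about the tool's z in degrees. A call has 1 to 10 rows; each row is the pose to reach, as a shift and turn from the pose measured when the call began, along the tool's axes at that moment; what a row does not reach only later rows make up. A row lasts 1/8 s, in which the tool goes at most 62.5 mm and 10.7 degrees, less where a joint would pass 70% of its speed; a pose out of reach is approached as far as the arm can. A call with a gripper value outside its range is refused whole. "hand" is the opening, from 0 (shut) to 1 (fully open), set as the call begins (left out, the last holds). The fingers move at their own pace and stop on an object; "newtons" is the grip in N (left out, the last holds). Time passes only in rows, so rows that repeat a pose let the fingers close. It gives the time, the measured TCP pose, the force and the opening at its end, in the units of the state.
- readout.get_obs(): the state, without advancing time (a new reading comes with each control period).
- read_camera(name): name is "scene" or "side" or "wrist"; returns the picture (420x560x3 uint8, red, green, blue); there is no depth.
- get_calibration(name): a dict with "fov_y" (degrees; the focal length in pixels is half the picture's height over the tangent of half this angle, whatever the lens; pixels are square), "cx", "cy" (the principal point, pixels), "world_from_camera" (4x4, takes a point from camera to world coordinates). Camera axes: x right, y down, z forward; pixel columns grow to the right and rows downward; lengths in m; the calibration is good to about 2 mm. The wrist camera is an equidistant fisheye: a pixel r from the principal point sees the ray r / f radians off the axis. A picture is of the moment at which its call begins: read the wrist's pose just before it. get_calibration takes no time and is no camera call; for the wrist camera it gives the pose at the moment of the call.
- bot.hand_in(): hands the job in, once; it reports no verdict.
Trained networks look in the newest picture that a camera, given by its name, has taken for a name from the list of things; names that differ only in an ending like _2 or _b are one class to them, and where a whole thing is asked for, a point or a joint stands for the part that bears it (a point fixed in the world has none). Each returns a list of dicts, best first, with "score" (0 to 1); they miss things now and then, are a little off and sometimes report something else, mostly with a low value. They report only what shows in the picture. A call takes as long as a camera call. They do not tell look-alikes from the thing itself.
- models.spot_in(query, camera): "centre" ([row, column] in pixels, amid what is visible of it).
The state is a dict: "t": time; "q": joint angles; "joint_vel": joint speeds; "joint_torque": joint torques, N m; "eef_pos": TCP position; "tool_rot": TCP orientation; "contact_force": force on the tool from outside, world axes, zero at the start; "torque": the same for the moment, N m; "gripper_width": opening from 0.0 (shut) to 1.0 (fully open).
Only numpy, scipy, OpenCV 4.12 (cv2) and the standard library are available. Lean on these libraries where they do the work, as an engineer would, in place of code of your own. Each camera call takes 0.05 s, during which the arm holds its last target. There are 200 camera calls.

## Working session

There is one attempt and no reset: what is moved stays moved. The work goes in short steps, Python scripts to look and compute and a tool call to move; the robot and the scene stay as the last step left them, time stands still between calls to the robot, and variables do not carry over. Pictures are saved under pics/ and viewed, about 12 in all and at most 16, crops included, and the job is handed in when it is done.

Besides the shell and the picture viewer there is one more tool, called as name([rows], argument=value, ...), one row to a line, values as JSON. carry_out: Moves the arm, as the interface text tells. Its arguments: {"type":"object","properties":{"deltas":{"type":"array"},"hand":{"type":"number"},"newtons":{"type":"number"}},"required":["deltas"]}

```bash
mkdir -p pics; ls
cat > h.py <<'E'
import numpy as np, cv2
from scipy.spatial.transform import Rotation as R
from station import readout, read_camera, get_calibration, bot, models
def save(n,img,f=1,crop=None):
    if crop: r0,r1,c0,c1=crop; img=img[r0:r1,c0:c1]
    if f!=1: img=cv2.resize(img,None,fx=f,fy=f,interpolation=cv2.INTER_CUBIC)
    cv2.imwrite(f'pics/{n}.png',img[:,:,::-1])
def ray(cam,rc,cal=None):
    c=cal or get_calibration(cam); f=210/np.tan(np.radians(c['fov_y'])/2)
    u=rc[1]-c['cx']; v=rc[0]-c['cy']; 
    if cam=='wrist':
        r=np.hypot(u,v); t=r/f; d=np.array([u/max(r,1e-9)*np.sin(t),v/max(r,1e-9)*np.sin(t),np.cos(t)])
    else: d=np.array([u/f,v/f,1.])
    T=np.array(c['world_from_camera']); return T[:3,3],T[:3,:3]@d
def at_z(cam,rc,z,cal=None):
    o,d=ray(cam,rc,cal); return (o+d*(z-o[2])/d[2]).round(4)
def delta(p,yaw=None):
    """shift in cm in tool axes to world p, turn deg so jaws (tool x) lie along world yaw"""
    s=readout.get_obs(); w,x,y,z=s['tool_rot']; r=R.from_quat([x,y,z,w])
    d=r.inv().apply(np.array(p)-s['eef_pos'])*100
    out=[d.round(2)]
    if yaw is not None:
        a=r.inv().apply([np.cos(yaw),np.sin(yaw),0]); t=np.degrees(np.arctan2(a[1],a[0])); t=(t+90)%180-90
        out.append(round(t,1))
    return out
E
python3 - <<'E'
from h import *
s=readout.get_obs(); print({k:np.round(v,3).tolist() for k,v in s.items()})
for c in ['scene','side','wrist']:
    k=get_calibration(c); print(c,k['fov_y'],np.round(k['world_from_camera'],3).tolist())
    im=read_camera(c); save(c+'0',im,1.4)
    cv2.imwrite(f'pics/{c}_raw.png',im[:,:,::-1])
E
```

```text
pics
{'t': 0.0, 'q': [-1.39, 0.478, 0.022, 1.556, -0.012, 1.109, -0.083], 'joint_vel': [-0.002, -0.0, -0.001, 0.001, -0.002, 0.001, -0.0], 'joint_torque': [0.0, -59.645, 1.608, -28.12, 0.012, 0.009, -0.0], 'eef_pos': [0.192, 0.646, 0.218], 'tool_rot': [0.001, 0.801, 0.598, -0.001], 'contact_force': [-0.561, -0.188, -0.751], 'torque': [-0.008, 0.018, -0.005], 'gripper_width': 1.0}
scene 46.2087484443763 [[0.857, 0.345, -0.384, 0.916], [0.516, -0.595, 0.616, -0.659], [-0.016, -0.726, -0.688, 0.793], [0.0, 0.0, 0.0, 1.0]]
side 53.18013556230932 [[-0.998, -0.031, 0.061, 0.435], [-0.068, 0.585, -0.808, 0.727], [-0.011, -0.81, -0.586, 0.55], [0.0, 0.0, 0.0, 1.0]]
wrist 65.70646984690485 [[0.284, 0.919, 0.272, 0.122], [0.959, -0.272, -0.082, 0.666], [-0.002, 0.284, -0.959, 0.37], [0.0, 0.0, 0.0, 1.0]]
```

View pics/scene0.png

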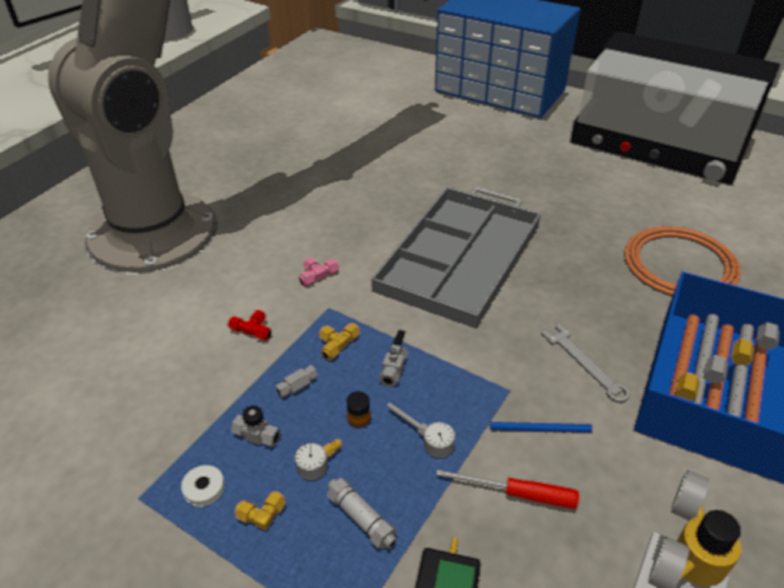

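View pics/side0.png

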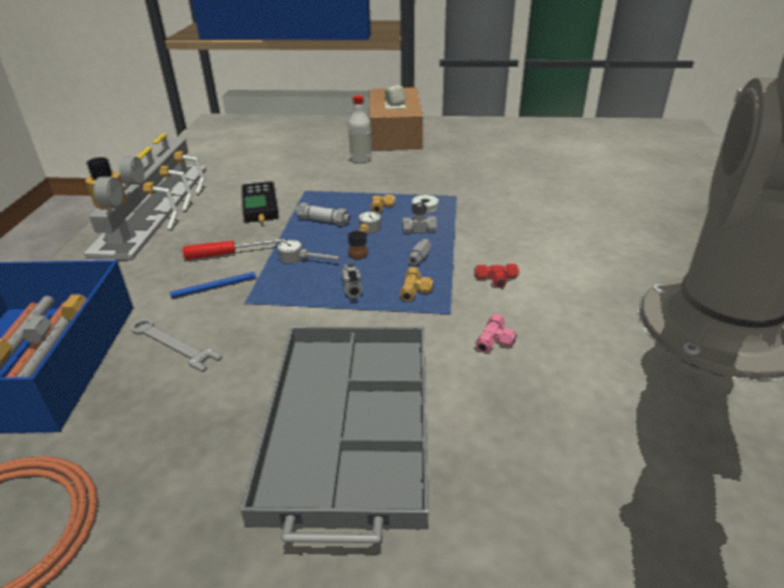

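Scene view (px at 1.4×): ball valve (393,360), tee (340,340; gold, three arms), gauge (315,458; short brass stem), filter (362,512). The look-alikes are elbow (262,510), needle valve (255,428), thermometer (430,435) and check valve (297,381). The pink and red tees lie off the mat. The tray handle points away from the mat.

Run:
```python
from h import *
sc=lambda x,y,z:at_z('scene',(y/1.4,x/1.4),z)
sd=lambda x,y,z:at_z('side',(y/1.4,x/1.4),z)
print('tray scene',[sc(*p,.03) for p in [(450,190),(540,213),(476,321),(374,288)]])
print('tray side',[sd(*p,.03) for p in [(247,513),(428,516),(424,330),(293,330)]])
for n,a,b,z in [('ball',(390,375),(352,285),.02),('tee',(340,342),(411,286),.012),('gauge',(311,456),(370,219),.028),('filter',(362,514),(322,214),.016),('needle',(256,430),(420,225),.02),('elbow',(260,512),(385,203),.012),('therm',(439,436),(290,248),.028),('check',(297,382),(420,250),.014),('bottle',(358,408),(357,245),.03),('tape',(203,484),(425,202),.02)]:
    print(n,sc(*a,z),sd(*b,z))
im=cv2.imread('pics/scene_raw.png')[:,:,::-1]; save('crop1',im,2.9,(215,415,95,370))
```

```text
tray scene [array([0.4466, 0.3616, 0.03  ]), array([0.6246, 0.3773, 0.03  ]), array([0.6432, 0.0619, 0.03  ]), array([0.4658, 0.0474, 0.03  ])]
tray side [array([0.6169, 0.3802, 0.03  ]), array([0.4336, 0.3727, 0.03  ]), array([0.4469, 0.0727, 0.03  ]), array([0.6333, 0.0827, 0.03  ])]
ball [ 0.5788 -0.0932  0.02  ] [ 0.5665 -0.0499  0.02  ]
tee [ 0.4743 -0.0687  0.012 ] [ 0.472  -0.0637  0.012 ]
gauge [ 0.5631 -0.2705  0.028 ] [ 0.5594 -0.2614  0.028 ]
filter [ 0.6609 -0.3016  0.016 ] [ 0.6591 -0.3006  0.016 ]
needle [ 0.4702 -0.2704  0.02  ] [ 0.4645 -0.257   0.02  ]
elbow [ 0.5482 -0.3623  0.012 ] [ 0.5399 -0.3625  0.012 ]
therm [ 0.6927 -0.1579  0.028 ] [ 0.6881 -0.1474  0.028 ]
check [ 0.4651 -0.1692  0.014 ] [ 0.4615 -0.1752  0.014 ]
bottle [ 0.5751 -0.1744  0.03  ] [ 0.5715 -0.16    0.03  ]
tape [ 0.4642 -0.3713  0.02  ] [ 0.458  -0.3544  0.02  ]
```

View pics/crop1.png

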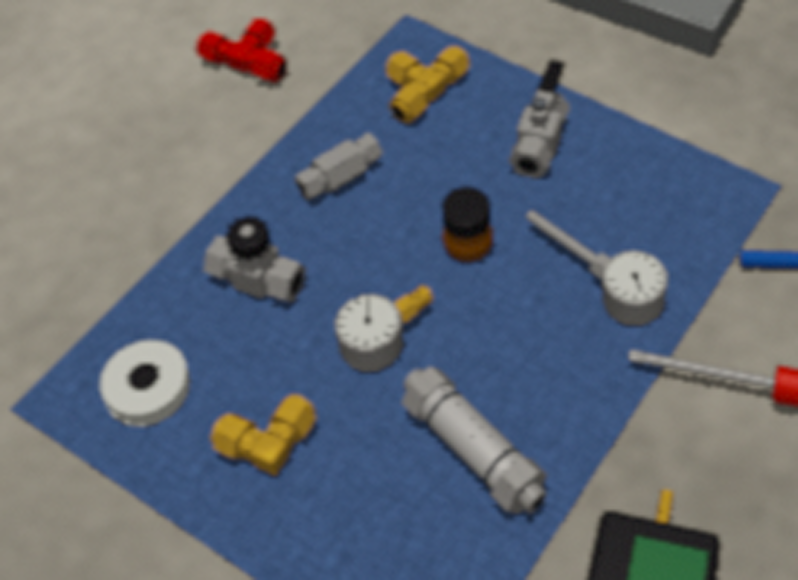

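Run:
```python
from h import *
print(delta([.48,.22,.28],np.pi/2), delta([.40,.42,.28]))
```

```text
[array([-32.7 ,  39.75,  -6.11]), np.float64(-16.5)] [array([-15.81,  26.38,  -6.14])]
```

carry_out([
  [[-15.8,26.4,-6.1],-8],
  [[-15.8,26.4,-6.1],-16.5],
  [[-15.8,26.4,-6.1],-16.5],
  [[-15.8,26.4,-6.1],-16.5],
  [[-15.8,26.4,-6.1],-16.5],
  [[-32.7,39.75,-6.1],-16.5],
  [[-32.7,39.75,-6.1],-16.5],
  [[-32.7,39.75,-6.1],-16.5],
  [[-32.7,39.75,-6.1],-16.5],
  [[-32.7,39.75,-6.1],-16.5],
], hand=1)

```text
t: 1.4
eef_pos: [0.481, 0.217, 0.2799]
tool_rot: [0.001, 0.709, 0.705, -0.001]
contact_force: [-0.2, -0.3, 0.8]
gripper_width: 0.999
```

Run:
```python
from h import *
s=readout.get_obs(); print(s['t'],s['eef_pos'],s['tool_rot'],s['q'])
c=get_calibration('wrist'); im=read_camera('wrist'); save('w1',im,1.4)
import pickle; pickle.dump(c,open('w1.pkl','wb'))
print(np.round(c['world_from_camera'],3).tolist())
print(delta([.5,-.2,.28],np.pi/2))
```

```text
1.4 [0.48099327 0.21698108 0.2798647 ] [ 6.89116968e-04  7.09303289e-01  7.04902677e-01 -7.64821784e-04] [-0.69896267  0.17565141  0.17910579  1.84086667 -0.03253428  1.12915774
  1.05596127]
[[0.006, 0.959, 0.284, 0.408], [1.0, -0.005, -0.004, 0.217], [-0.002, 0.284, -0.959, 0.432], [0.0, 0.0, 0.0, 1.0]]
[array([-4.192e+01,  2.110e+00,  3.000e-02]), np.float64(-0.2)]
```

View pics/w1.png

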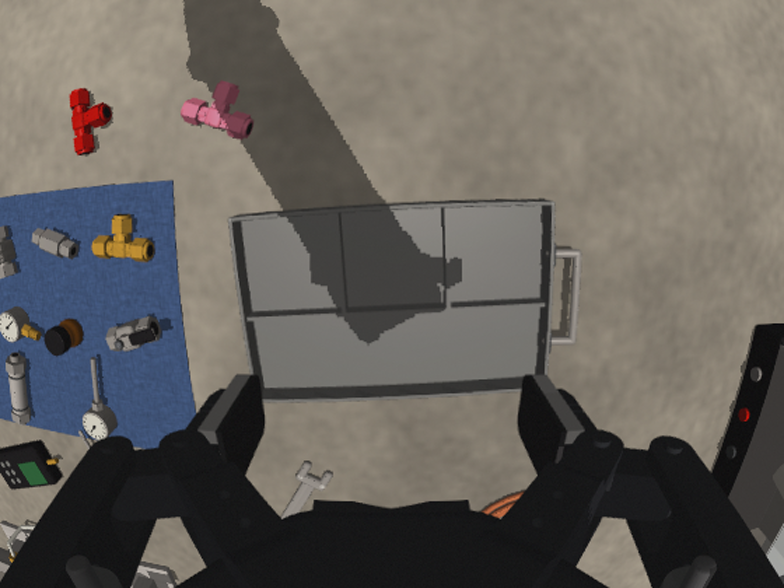

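carry_out([
  [[-41.9,2.1,0],0],
  [[-41.9,2.1,0],0],
  [[-41.9,2.1,0],0],
  [[-41.9,2.1,0],0],
  [[-41.9,2.1,0],0],
  [[-41.9,2.1,0],0],
  [[-41.9,2.1,0],0],
  [[-41.9,2.1,0],0],
  [[-41.9,2.1,0],0],
])

```text
t: 2.58
eef_pos: [0.5005, -0.1977, 0.2799]
tool_rot: [-0.0, 0.707, 0.707, -0.001]
contact_force: [-0.1, 0.6, -0.7]
gripper_width: 1.002
```

Run:
```python
from h import *
import pickle
k=pickle.load(open('w1.pkl','rb'))
W=lambda x,y,z:at_z('wrist',(y/1.4,x/1.4),z,k)
print('rim TL,TR',W(231,217,.03),W(552,200,.03),'junc',W(345,309,.022),W(444,304,.022))
print('ball',W(130,334,.016),'tee',W(123,247,.013))
c=get_calibration('wrist'); im=read_camera('wrist'); save('w2',im,1.4)
pickle.dump(c,open('w2.pkl','wb'))
s=readout.get_obs(); print(s['t'],s['eef_pos'],s['q'])
```

```text
rim TL,TR [0.4458 0.0689 0.03  ] [0.4316 0.3635 0.03  ] junc [0.5373 0.1721 0.022 ] [0.5328 0.2658 0.022 ]
ball [ 0.5679 -0.0725  0.016 ] tee [ 0.4715 -0.0664  0.013 ]
2.625 [ 0.50057862 -0.19726711  0.2799648 ] [-0.16296672  0.20295964  0.4968591   1.83477508 -0.105785    1.1308841
  1.94191851]
```

View pics/w2.png

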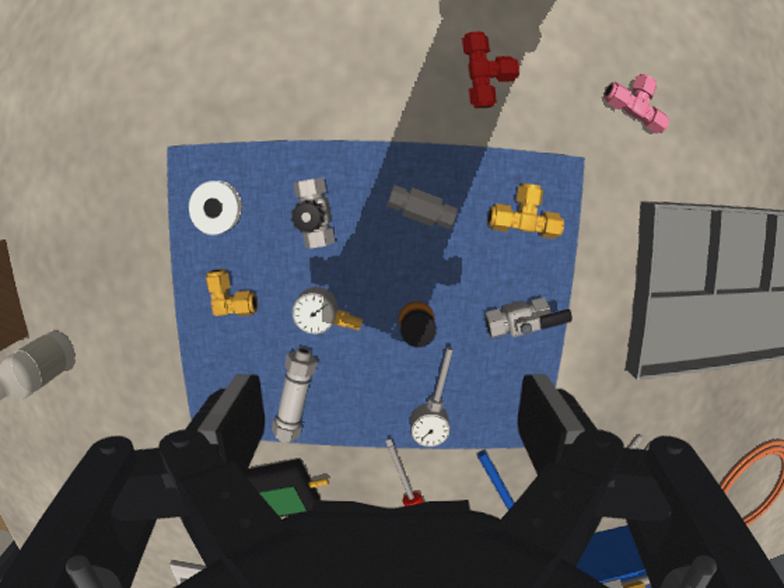

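The wrist view over the mat (1.4×) confirms the parts:
- **Tee:** three arms, at (527,222). The elbow at (230,295) has only two.
- **Ball valve:** flat lever, at (520,318). The needle valve at (313,215) has a round knob.
- **Gauge:** short brass stem, at (315,311). The thermometer at (430,430) has a long probe.
- **Filter:** round body between hexagons, at (295,395). The check valve at (423,207) is short.

The filter goes first.

Run:
```python
from h import *
import pickle
k=pickle.load(open('w2.pkl','rb'))
W=lambda p,z:at_z('wrist',(p[1]/1.4,p[0]/1.4),z,k)
print('tray rim',W((642,202),.03),W((628,377),.03))
for n,a,b,z in [('filter',(301,352),(287,436),.018),('ball',(488,321),(553,313),.018),('tee',(490,219),(564,227),.013),('gauge',(315,311),(361,323),.022)]:
    A,B=W(a,z),W(b,z); d=B-A; print(n,A,B,'mid',(A+B)/2,'yaw',np.degrees(np.arctan2(d[1],d[0])).round(1),'len',np.linalg.norm(d).round(4))
print('gauge dial',W((315,311),.028),'tee junc',W((526,222),.013),'branch',W((530,187),.013))
A,B=W((301,352),.018),W((287,436),.018); m=(A+B)/2; d=B-A
print(delta([m[0],m[1],.10],np.arctan2(d[1],d[0])+np.pi/2))
```

```text
tray rim [0.4458 0.0468 0.03  ] [0.6325 0.0591 0.03  ]
filter [ 0.6032 -0.2881  0.018 ] [ 0.7045 -0.3121  0.018 ] mid [ 0.65385 -0.3001   0.018  ] yaw -13.3 len 0.1041
ball [ 0.5704 -0.1034  0.018 ] [ 0.5626 -0.0362  0.018 ] mid [ 0.5665 -0.0698  0.018 ] yaw 96.6 len 0.0677
tee [ 0.4715 -0.1056  0.013 ] [ 0.4767 -0.0304  0.013 ] mid [ 0.4741 -0.068   0.013 ] yaw 86.0 len 0.0754
gauge [ 0.5589 -0.2708  0.022 ] [ 0.5708 -0.2268  0.022 ] mid [ 0.56485 -0.2488   0.022  ] yaw 74.9 len 0.0456
gauge dial [ 0.5569 -0.2697  0.028 ] tee junc [ 0.4733 -0.07    0.013 ] branch [ 0.4398 -0.0675  0.013 ]
[array([-10.29,  15.34,  17.98]), np.float64(13.4)]
```

carry_out([
  [[-10.3,15.3,18],10],
  [[-10.3,15.3,18],13.4],
  [[-10.3,15.3,18],13.4],
  [[-10.3,15.3,18],13.4],
  [[-10.3,15.3,18],13.4],
  [[-10.3,15.3,18],13.4],
], hand=0.8)

```text
t: 3.38
eef_pos: [0.6538, -0.2984, 0.0996]
tool_rot: [-0.001, 0.784, 0.621, -0.0]
contact_force: [-0.7, -0.7, -0.8]
gripper_width: 0.799
```

Run:
```python
from h import *
import pickle
c=get_calibration('wrist'); im=read_camera('wrist'); save('w3',im,1.4)
pickle.dump(c,open('w3.pkl','wb'))
s=readout.get_obs(); print(s['t'],s['eef_pos'],s['q'],s['gripper_width'])
print(delta([.6539,-.3,.022],np.radians(76.7)))
```

```text
3.425 [ 0.65396556 -0.29887231  0.10108627] [ 0.04424638  0.70431996  0.46245919  1.55672084 -0.35913933  0.96574984
  1.95660324] 0.8012389119883208
[array([-0.11,  0.02,  7.91]), np.float64(0.0)]
```

View pics/w3.png

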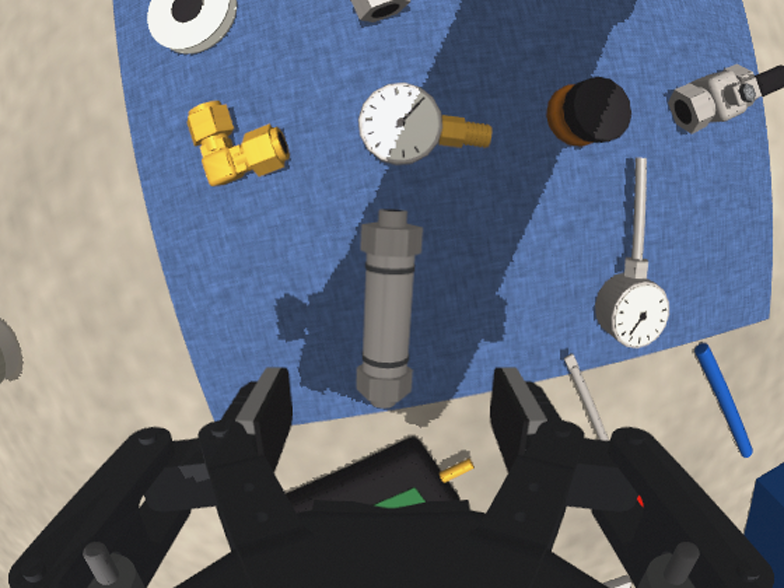

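Run:
```python
from h import *
import pickle
k=pickle.load(open('w3.pkl','rb'))
W=lambda p,z:at_z('wrist',(p[1]/1.4,p[0]/1.4),z,k)
a,b=W((389,270),.024),W((386,363),.024); d=b-a
print('filter',a,b,(a+b)/2,np.degrees(np.arctan2(d[1],d[0])))
g,h=W((400,122),.028),W((489,136),.015); d=h-g; print('gauge',g,h,np.degrees(np.arctan2(d[1],d[0])))
```

```text
filter [ 0.632  -0.2952  0.024 ] [ 0.6822 -0.3087  0.024 ] [ 0.6571  -0.30195  0.024  ] -15.052114428563147
gauge [ 0.5606 -0.2729  0.028 ] [ 0.5758 -0.2287  0.015 ] 71.02234689823986
```

carry_out([
  [[-0.2,0.25,4],1],
  [[-0.2,0.25,7.7],1],
  [[-0.2,0.25,7.85],1],
  [[-0.2,0.25,7.85],1],
])

```text
t: 3.92
eef_pos: [0.6572, -0.3014, 0.0255]
tool_rot: [0.001, 0.789, 0.614, 0.001]
contact_force: [0.3, 0.0, 1.1]
gripper_width: 0.8
```

carry_out([
  [[0,0,0],0],
  [[0,0,0],0],
  [[0,0,0],0],
  [[0,0,0],0],
  [[0,0,0],0],
], hand=0, newtons=50)

```text
t: 4.55
eef_pos: [0.6571, -0.3014, 0.0254]
tool_rot: [0.001, 0.789, 0.614, 0.001]
contact_force: [-0.4, 0.4, -0.4]
gripper_width: 0.0
```

Run:
```python
from h import *
s=readout.get_obs(); print(s['t'],s['eef_pos'],s['q'],s['gripper_width'])
p=s['eef_pos']
print(delta([.586,.194,.2],np.radians(3)),delta([.65,-.1,.2]),delta([.6,.05,.2]))
```

```text
4.55 [ 0.65711192 -0.30143926  0.02539632] [ 0.0701691   0.79584322  0.42554252  1.58093239 -0.40421033  0.84984075
  1.97339339] 0.0003173770671412134
[array([ 46.27, -19.03, -17.52]), np.float64(72.7)] [array([ 19.35,  -5.59, -17.48])] [array([ 32.66, -14.13, -17.51])]
```

The gripper shut to 0, so it missed. I'll look.

Run:
```python
from h import *
im=read_camera('wrist'); save('w4',im,1.4)
im=read_camera('side'); save('s4',im,3,(110,220,150,350))
```

```text
(no output)
```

View pics/w4.png

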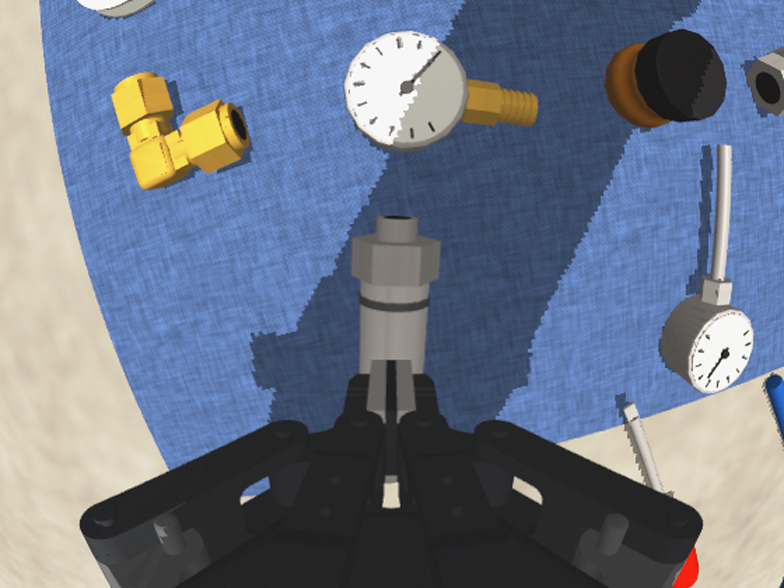

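View pics/s4.png

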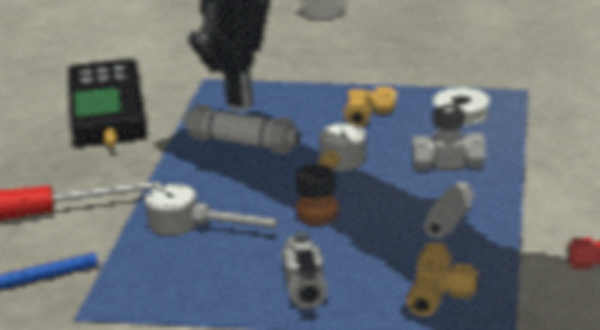

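Run:
```python
from h import *
import pickle
s=readout.get_obs(); c=get_calibration('wrist'); w,x,y,z=s['tool_rot']; r=R.from_quat([x,y,z,w])
o,d=ray('wrist',(362/1.4,392/1.4),c)
o=r.inv().apply(o-s['eef_pos']); d=r.inv().apply(d)
print('cam in tool',o,'dir',d)
for yy in (.011,0,-.011): print(yy,(o+d*(yy-o[1])/d[1]).round(4))
W=lambda p,z:at_z('wrist',(p[1]/1.4,p[0]/1.4),z,c)
for z in (.016,.03): print(z,W((397,243),z),W((394,300),z))
# tip in side view: crop (238,103)/3 + offsets
print(at_z('side',(110+103/3,150+238/3),.0285),at_z('side',(110+103/3,150+238/3),.0085), s['eef_pos'])
a,b=[at_z('side',(110+v/3,150+u/3),.016) for u,v in ((195,124),(290,135))]; print('filter ends',a,b,(a+b)/2)
```

```text
cam in tool [-0.00104017 -0.07285669 -0.15227033] dir [0.00327023 0.41009756 0.9120358 ]
0.011 [-0.0004  0.011   0.0342]
0 [-0.0005  0.      0.0098]
-0.011 [-0.0005 -0.011  -0.0147]
0.016 [ 0.6123 -0.2888  0.016 ] [ 0.6327 -0.295   0.016 ]
0.03 [ 0.61   -0.2884  0.03  ] [ 0.6286 -0.2941  0.03  ]
[ 0.6645 -0.3275  0.0285] [ 0.6733 -0.3679  0.0085] [ 0.65709678 -0.3014734   0.02538507]
filter ends [ 0.7024 -0.3078  0.016 ] [ 0.6113 -0.2902  0.016 ] [ 0.65685 -0.299    0.016  ]
```

Both the wrist and side views put the shut fingertips about 16 mm above the reported TCP, not 17 mm below it. So the jaws closed over the filter, which was not touched. I'll descend about 3.7 cm further, in stages, and watch the force.

carry_out([
  [[0,0,0],0],
  [[0,0,0],0],
  [[0,0,0],0],
  [[0,0,1],0],
  [[0,0,2],0],
  [[0,0,3],0],
  [[0,0,3],0],
], hand=0.6)

```text
t: 5.52
eef_pos: [0.6563, -0.301, -0.0062]
tool_rot: [0.0, 0.789, 0.614, 0.0]
contact_force: [0.1, -0.5, -0.9]
gripper_width: 0.6
```

Run:
```python
from h import *
s=readout.get_obs(); print(s['eef_pos'],s['q'])
a=read_camera('side')[110:220,150:350]; b=read_camera('wrist')
a=cv2.resize(a,None,fx=2.8,fy=2.8,interpolation=cv2.INTER_CUBIC)
v=np.zeros((600,560,3),np.uint8); v[:308]=a; v[310:600]=b[130:420]; save('c5',v)
```

```text
[ 0.65628448 -0.30101328 -0.00617358] [ 0.08136527  0.83482966  0.40724551  1.58794085 -0.41986194  0.80583416
  1.98468901]
```

View pics/c5.png

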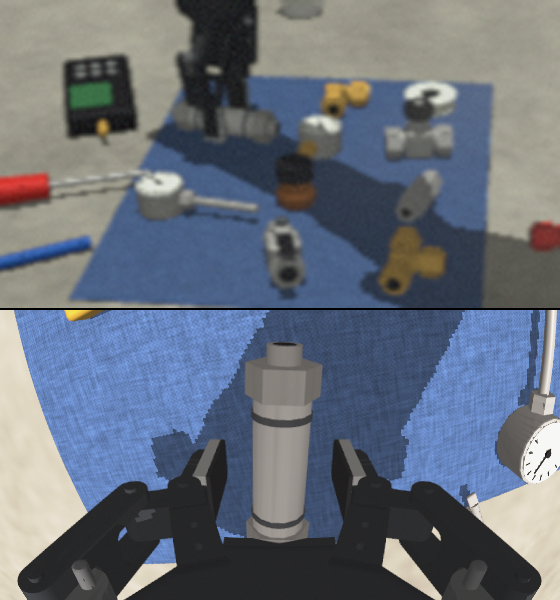

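The fingers now straddle the filter's round body. I'll go 5 mm lower and close.

carry_out([
  [[0,0,0.5],0],
  [[0,0,0.5],0],
])

```text
t: 5.88
eef_pos: [0.657, -0.3014, -0.0101]
tool_rot: [0.001, 0.789, 0.614, 0.001]
contact_force: [1.1, -0.4, -0.3]
gripper_width: 0.602
```

carry_out([
  [[0,0,0],0],
  [[0,0,0],0],
  [[0,0,0],0],
  [[0,0,0],0],
  [[0,0,0],0],
], hand=0, newtons=50)

```text
t: 6.5
eef_pos: [0.6573, -0.3015, -0.0097]
tool_rot: [0.001, 0.789, 0.614, 0.001]
contact_force: [-0.4, 1.4, 4.1]
gripper_width: 0.283
```

Run:
```python
from h import *
s=readout.get_obs(); print(s['t'],s['eef_pos'],s['gripper_width'])
print(delta([.586,.194,.12],np.radians(3)),delta([.64,-.05,.12]))
```

```text
6.5 [ 0.65726261 -0.30151131 -0.00970637] 0.28297939860468335
[array([ 46.27, -19.07, -13.03]), np.float64(72.7)] [array([ 23.95,  -7.83, -12.99])]
```

carry_out([
  [[0,0,-5],0],
  [[0,0,-11],0],
  [[5,-2,-13],10],
  [[10,-4,-13],20],
  [[16,-7,-13],30],
  [[22,-9,-13],40],
  [[28,-12,-13],50],
  [[34,-14,-13],60],
  [[40,-17,-13],70],
  [[46.3,-19.1,-13],72.7],
])

```text
t: 7.75
eef_pos: [0.5863, 0.1775, 0.1192]
tool_rot: [0.001, 1.0, 0.025, 0.001]
contact_force: [0.2, -0.8, -0.9]
gripper_width: 0.285
```

carry_out([
  [[0,0,0],0],
  [[0,0,0],0],
])

```text
t: 8.0
eef_pos: [0.5858, 0.1774, 0.1187]
tool_rot: [0.001, 1.0, 0.026, 0.001]
contact_force: [0.1, -1.1, -0.9]
gripper_width: 0.286
```

Run:
```python
from h import *
import pickle
s=readout.get_obs(); print(s['t'],s['eef_pos'],s['gripper_width'],s['q'])
print(delta([.586,.194,-.007],np.radians(3)))
c=get_calibration('wrist'); im=read_camera('wrist'); save('w6',im,1.4); pickle.dump(c,open('w6.pkl','wb'))
```

```text
8.0 [0.58575591 0.17736881 0.11869139] 0.285589298136629 [-0.98770915  0.62860021  0.83916044  1.84174239 -0.5727315   0.93176799
  0.16394627]
[array([ 0.09, -1.69, 12.56]), np.float64(-0.0)]
```

View pics/w6.png

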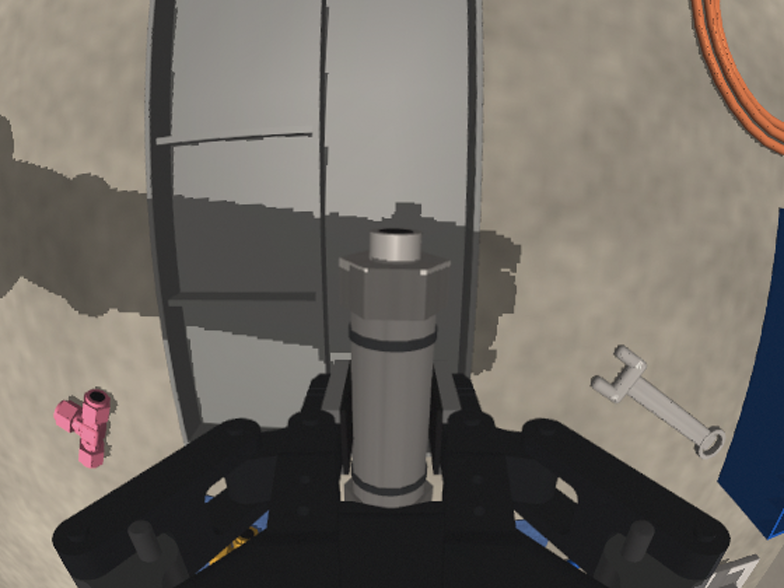

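Run:
```python
from h import *
import pickle
k=pickle.load(open('w6.pkl','rb'))
W=lambda p,z:at_z('wrist',(p[1]/1.4,p[0]/1.4),z,k)
for n,p,z in [('div',(324,200),.022),('div far',(325,20),.022),('div near',(325,290),.022),('rimin',(476,200),.03),('rimR far',(481,20),.03),('rimL',(152,200),.03),('cross+',(313,133),.022),('cross-',(315,296),.022),('cross+L',(160,140),.022),('cross-L',(172,299),.022)]: print(n,W(p,z))
```

```text
div [0.5458 0.2303 0.022 ]
div far [0.5412 0.3322 0.022 ]
div near [0.5475 0.1792 0.022 ]
rimin [0.6275 0.2353 0.03  ]
rimR far [0.6248 0.3349 0.03  ]
rimL [0.4444 0.2306 0.03  ]
cross+ [0.5383 0.2671 0.022 ]
cross- [0.5417 0.1753 0.022 ]
cross+L [0.4455 0.2657 0.022 ]
cross-L [0.4503 0.1688 0.022 ]
```

carry_out([
  [[0.2,-1.7,5],0],
  [[0.2,-1.7,9.5],0],
  [[0.2,-1.7,11.5],0],
  [[0.2,-1.7,12.5],0],
  [[0.2,-1.7,12.6],0],
])

```text
t: 8.68
eef_pos: [0.5884, 0.1918, -0.0064]
tool_rot: [0.001, 1.0, 0.024, 0.001]
contact_force: [-0.7, -0.4, -0.6]
gripper_width: 0.286
```

carry_out([
  [[0,0,0],0],
  [[0,0,0],0],
  [[0,0,-4],0],
  [[0,0,-10],0],
  [[0,0,-14],0],
], hand=0.5)

```text
t: 9.3
eef_pos: [0.589, 0.1922, 0.1369]
tool_rot: [0.001, 1.0, 0.024, 0.003]
contact_force: [0.8, 0.2, -0.4]
gripper_width: 0.5
```

Run:
```python
from h import *
s=readout.get_obs(); print(s['t'],s['eef_pos'],s['gripper_width'],s['q'])
print('gauge above',delta([.559,-.2715,.07],np.radians(-17)),'mid',delta([.57,-.05,.13]))
im=read_camera('wrist'); cv2.imwrite('pics/w7raw.png',im[:,:,::-1])
```

```text
9.3 [0.58900744 0.19222302 0.13693702] 0.5002999417327351 [-1.01889865  0.61829603  0.86059154  1.81455526 -0.55989572  0.96627679
  0.12677949]
gauge above [array([-5.24, 46.17,  6.74]), np.float64(19.7)] mid [array([-3.05, 24.1 ,  0.71])]
```

carry_out([
  [[-0.7,6,0.7],0],
  [[-1.4,12,0.7],10],
  [[-2.1,18,0.7],19.7],
  [[-2.8,24,0.7],19.7],
  [[-3.5,30,0.7],19.7],
  [[-4.2,36,0.7],19.7],
  [[-4.9,42,2],19.7],
  [[-5.2,46.2,6.7],19.7],
  [[-5.2,46.2,6.7],19.7],
  [[-5.2,46.2,6.7],19.7],
], hand=0.8)

```text
t: 10.6
eef_pos: [0.5625, -0.2712, 0.0739]
tool_rot: [-0.002, 0.989, -0.148, 0.006]
contact_force: [0.1, -0.4, 0.6]
gripper_width: 0.802
```

Run:
```python
from h import *
import pickle
s=readout.get_obs(); print(s['t'],s['eef_pos'],s['gripper_width'],s['q'])
c=get_calibration('wrist'); im=read_camera('wrist'); pickle.dump(c,open('w8.pkl','wb'))
a=cv2.imread('pics/w7raw.png')[:,:,::-1]
v=np.zeros((600,800,3),np.uint8); v[:420,:560]=im; v[420:600,:240]=cv2.resize(a,(240,180),interpolation=cv2.INTER_AREA); save('w8',v)
```

```text
10.6 [ 0.56253403 -0.27117955  0.07385804] 0.8022352849347303 [-0.21507303  0.71121652  0.81989117  1.84481016 -0.67857758  0.87848106
  0.63968999]
```

View pics/w8.png

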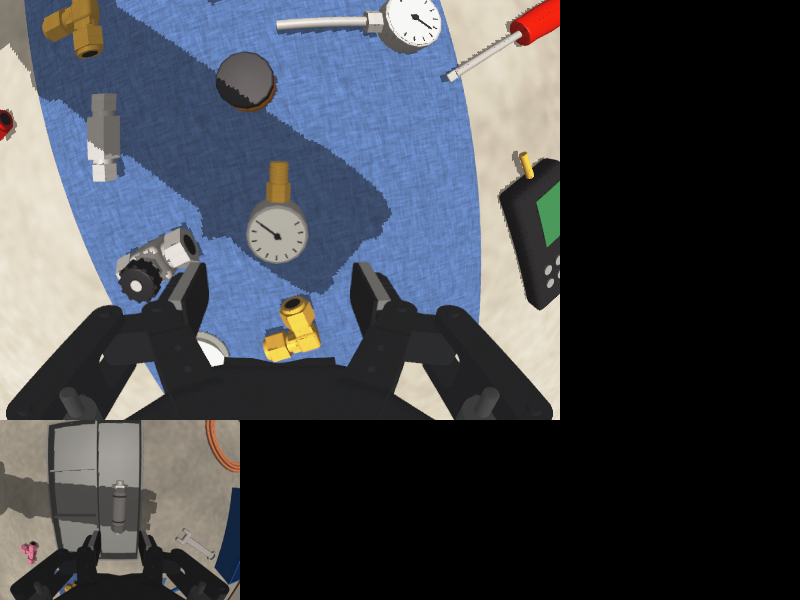

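Run:
```python
from h import *
import pickle
k=pickle.load(open('w8.pkl','rb'))
W=lambda p,z:at_z('wrist',(p[1],p[0]),z,k)
g,h=W((277,235),.028),W((279,165),.015); d=h-g; yaw=np.arctan2(d[1],d[0]); print('gauge',g,h,np.degrees(yaw))
print('needle end',W((188,255),.02),W((195,230),.02))
print(delta([g[0],g[1],-.010],yaw+np.pi/2), readout.get_obs()['eef_pos'])
```

```text
gauge [ 0.561  -0.2717  0.028 ] [ 0.5752 -0.2303  0.015 ] 71.06827941015332
needle end [ 0.4955 -0.2706  0.02  ] [ 0.5075 -0.2547  0.02  ]
[array([-0.28,  0.23,  8.43]), np.float64(2.0)] [ 0.56323126 -0.2704277   0.07432511]
```

carry_out([
  [[-0.3,0.2,0],2],
  [[-0.3,0.2,2],2],
  [[-0.3,0.2,5],2],
  [[-0.3,0.2,7.5],2],
  [[-0.3,0.2,8.3],2],
  [[-0.3,0.2,8.3],2],
], hand=0.65)

```text
t: 11.4
eef_pos: [0.5606, -0.271, -0.0091]
tool_rot: [-0.002, 0.986, -0.164, 0.006]
contact_force: [-0.2, 0.5, 0.6]
gripper_width: 0.648
```

carry_out([
  [[0,0,0],0],
  [[0,0,0],0],
  [[0,0,0],0],
  [[0,0,0],0],
], hand=0, newtons=35)

```text
t: 11.9
eef_pos: [0.5613, -0.2715, -0.008]
tool_rot: [-0.002, 0.986, -0.164, 0.007]
contact_force: [-0.3, -0.5, 7.4]
gripper_width: 0.476
```

Run:
```python
from h import *
s=readout.get_obs(); print(s['t'],s['eef_pos'],s['gripper_width'],s['q'])
print(delta([.496,.12,.08],np.radians(3)))
```

```text
11.9 [ 0.5613047  -0.27147055 -0.00802507] 0.4763086460015901 [-0.14937827  0.81370933  0.72002502  1.87297573 -0.78936468  0.7519915
  0.69049402]
[array([-18.76, -34.97,  -8.84]), np.float64(-21.9)]
```

carry_out([
  [[0,0,-4],0],
  [[0,0,-9.5],0],
  [[-2.7,-5,-10.8],-5],
  [[-5.4,-10,-10.8],-10],
  [[-8,-15,-10.8],-15],
  [[-10.7,-20,-10.8],-21],
  [[-13.4,-25,-10.8],-22],
  [[-16,-30,-10.8],-22],
  [[-18.3,-34.2,-10.8],-22],
  [[-18.3,-34.2,-10.8],-22],
])

```text
t: 13.15
eef_pos: [0.4966, 0.1161, 0.0992]
tool_rot: [-0.001, 1.0, 0.031, 0.006]
contact_force: [0.3, -1.4, -2.0]
gripper_width: 0.478
```

Run:
```python
from h import *
import pickle
s=readout.get_obs(); print(s['t'],s['eef_pos'],s['gripper_width'],s['q'])
print(delta([.497,.110,-.005],np.radians(2.7)))
c=get_calibration('wrist'); im=read_camera('wrist'); pickle.dump(c,open('w9.pkl','wb')); save('w9',im,1.4)
```

```text
13.15 [0.49657676 0.11609527 0.09924932] 0.47762364966078136 [-1.02388116  0.49476286  0.86443004  2.10405468 -0.54856145  0.76523766
  0.24880987]
[array([-0.13,  0.63, 10.42]), np.float64(0.8)]
```

View pics/w9.png

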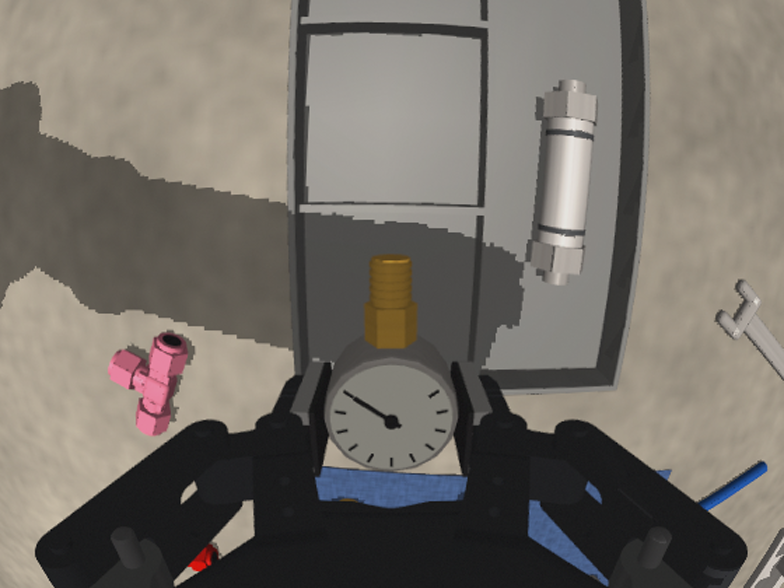

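Run:
```python
from h import *
import pickle
k=pickle.load(open('w9.pkl','rb'))
W=lambda p,z:at_z('wrist',(p[1]/1.4,p[0]/1.4),z,k)
for n,p,z in [('corner(.096,-.152)',(617,388),.03),('near rim y',(540,391),.03),('cross- (.004,-.048)',(484,207),.022),('cross+ (.004,.052)',(487,27),.022),('rimL',(293,205),.03),('rimR',(643,205),.03)]: print(n,W(p,z))
```

```text
corner(.096,-.152) [0.6361 0.0752 0.03  ]
near rim y [0.5848 0.0733 0.03  ]
cross- (.004,-.048) [0.541  0.1723 0.022 ]
cross+ (.004,.052) [0.5363 0.2672 0.022 ]
rimL [0.4454 0.1681 0.03  ]
rimR [0.6297 0.1841 0.03  ]
```

carry_out([
  [[0,0,4],0.8],
  [[0,0,7.5],0.8],
  [[0,0,9.3],0.8],
  [[0,0,10],0.8],
  [[0,0,10.3],0.8],
  [[0,0,10.5],0.8],
  [[0,0,10.5],0.8],
])

```text
t: 14.08
eef_pos: [0.4988, 0.1135, -0.0051]
tool_rot: [-0.001, 1.0, 0.022, 0.007]
contact_force: [-0.1, -0.6, -1.0]
gripper_width: 0.476
```

carry_out([
  [[0,0,0.15],0],
  [[0,0,0.15],0],
])

```text
t: 14.32
eef_pos: [0.4989, 0.1137, -0.0064]
tool_rot: [-0.001, 1.0, 0.022, 0.007]
contact_force: [-0.2, 0.6, -1.8]
gripper_width: 0.474
```

carry_out([
  [[0,0,0],0],
  [[0,0,0],0],
  [[0,0,-3],0],
  [[0,0,-8],0],
  [[0,0,-12],0],
], hand=0.62)

```text
t: 14.95
eef_pos: [0.4973, 0.1132, 0.1152]
tool_rot: [-0.001, 1.0, 0.022, 0.008]
contact_force: [0.4, -0.1, -0.2]
gripper_width: 0.622
```

Run:
```python
from h import *
s=readout.get_obs(); print(s['t'],s['eef_pos'],s['gripper_width'],s['q'])
im=read_camera('wrist'); cv2.imwrite('pics/w10raw.png',im[:,:,::-1])
print('ball above',delta([.567,-.0715,.09],np.radians(6.6)))
```

```text
14.95 [0.49733073 0.11316641 0.11515658] 0.6215015058332468 [-1.05148957  0.47428525  0.90458738  2.0954962  -0.52566959  0.79494329
  0.21972225]
ball above [array([ 5.85, 18.76,  2.95]), np.float64(-4.1)]
```

carry_out([
  [[1.9,6,0],0],
  [[3.8,12,1],-4],
  [[5.9,17,2.5],-4],
  [[5.9,17,2.5],-4],
  [[5.9,17,2.5],-4],
], hand=0.8)

```text
t: 15.62
eef_pos: [0.5663, -0.0539, 0.0943]
tool_rot: [-0.002, 0.998, 0.056, 0.01]
contact_force: [0.9, -0.3, 0.7]
gripper_width: 0.798
```

Run:
```python
from h import *
import pickle
s=readout.get_obs(); print(s['t'],s['eef_pos'],s['gripper_width'])
c=get_calibration('wrist'); im=read_camera('wrist'); pickle.dump(c,open('w11.pkl','wb'))
a=cv2.imread('pics/w10raw.png')[:,:,::-1]
v=np.zeros((600,800,3),np.uint8); v[:420,:560]=im; v[420:600,:240]=cv2.resize(a,(240,180),interpolation=cv2.INTER_AREA); save('w11',v)
```

```text
15.625 [ 0.56625918 -0.05390727  0.09427263] 0.7979630153433284
```

View pics/w11.png

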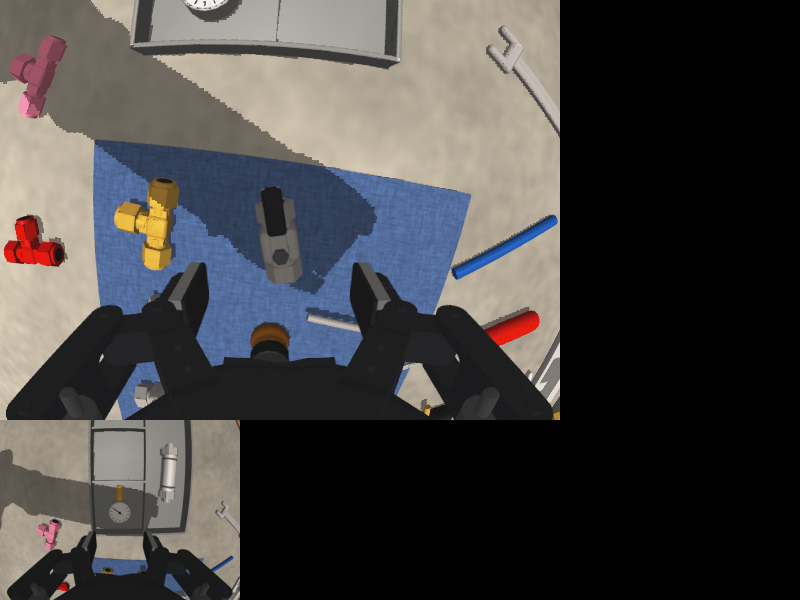

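Run:
```python
from h import *
import pickle
k=pickle.load(open('w11.pkl','rb'))
W=lambda p,z:at_z('wrist',(p[1],p[0]),z,k)
a,b=W((280,257),.049),W((271,187),.048); d=b-a; print('stem',a,'tip',b,np.degrees(np.arctan2(d[1],d[0])),np.linalg.norm(d),'lower end',W((284,282),.016),'upper',W((277,200),.016))
a,b=W((156,267),.013),W((166,181),.013); d=b-a; print('tee',a,b,(a+b)/2,np.degrees(np.arctan2(d[1],d[0])),np.linalg.norm(d),'junc',W((160,220),.02),'branch end',W((117,216),.013))
```

```text
stem [ 0.5687 -0.0698  0.049 ] tip [ 0.5578 -0.0238  0.048 ] 103.33073848569114 0.04728435259152863 lower end [ 0.5767 -0.1057  0.016 ] upper [ 0.5638 -0.0394  0.016 ]
tee [ 0.4703 -0.107   0.013 ] [ 0.4789 -0.034   0.013 ] [ 0.4746 -0.0705  0.013 ] 83.28105561331594 0.07350482977328768 junc [ 0.4769 -0.063   0.02  ] branch end [ 0.4362 -0.0663  0.013 ]
```

carry_out([
  [[0,1.7,0],-3.6],
  [[0,1.7,3],-3.6],
  [[0,1.7,6.5],-3.6],
  [[0,1.7,9],-3.6],
  [[0,1.7,10.1],-3.6],
  [[0,1.7,10.1],-3.6],
], hand=0.65)

```text
t: 16.42
eef_pos: [0.57, -0.0679, -0.0068]
tool_rot: [-0.002, 0.996, 0.089, 0.01]
contact_force: [0.2, 0.1, 0.9]
gripper_width: 0.649
```

carry_out([
  [[0,0,0],0],
  [[0,0,0],0],
  [[0,0,0],0],
  [[0,0,0],0],
], hand=0, newtons=50)

```text
t: 16.92
eef_pos: [0.5708, -0.0675, -0.0054]
tool_rot: [-0.002, 0.996, 0.089, 0.01]
contact_force: [-1.8, 1.1, 5.5]
gripper_width: 0.322
```

Run:
```python
from h import *
s=readout.get_obs(); print(s['t'],s['eef_pos'],s['gripper_width'],s['q'])
print(delta([.487,.314,.1],np.radians(2.7)))
```

```text
16.925 [ 0.57082212 -0.0674814  -0.00541462] 0.32226907999775756 [-0.44792812  0.71139667  0.62176175  1.99419158 -0.70680723  0.63919353
  0.8207386 ]
[array([ -1.24, -39.06, -10.45]), np.float64(7.6)]
```

carry_out([
  [[0,0,-4],0],
  [[0,-2,-9],0],
  [[-0.2,-8,-10.4],2],
  [[-0.4,-14,-10.4],4],
  [[-0.6,-20,-10.4],6],
  [[-0.8,-26,-10.4],7.6],
  [[-1,-32,-10.4],7.6],
  [[-1.2,-38,-10.4],7.6],
  [[-1.2,-39.2,-10.4],7.6],
  [[-1.2,-39.2,-10.4],7.6],
])

```text
t: 18.18
eef_pos: [0.4868, 0.3161, 0.0997]
tool_rot: [-0.003, 1.0, 0.024, 0.01]
contact_force: [-0.4, -1.2, -0.8]
gripper_width: 0.317
```

Run:
```python
from h import *
s=readout.get_obs(); print(s['t'],s['eef_pos'],s['gripper_width'],s['q'])
print(delta([.4875,.316,-.0035],np.radians(2.7)))
```

```text
18.175 [0.48680774 0.31608594 0.0997101 ] 0.3172504770384484 [-1.31203742  0.60712502  0.85783952  1.9476364  -0.60881851  0.84284774
 -0.07985055]
[array([-0.15,  0.07, 10.32]), np.float64(0.1)]
```

Over bay 1. Lower, release, retreat.

carry_out([
  [[0,0,5],0],
  [[0,0,8.5],0],
  [[0,0,9.8],0],
  [[0,0,10.2],0],
  [[0,0,10.3],0],
  [[0,0,10.3],0],
])

```text
t: 18.92
eef_pos: [0.4897, 0.3171, -0.0022]
tool_rot: [-0.004, 1.0, 0.024, 0.011]
contact_force: [0.2, -0.4, -0.7]
gripper_width: 0.321
```

carry_out([
  [[0,0,0],0],
  [[0,0,0],0],
  [[0,0,-3],0],
  [[0,0,-8],0],
  [[0,0,-13],0],
], hand=0.6)

```text
t: 19.55
eef_pos: [0.4867, 0.3159, 0.1292]
tool_rot: [-0.004, 1.0, 0.024, 0.011]
contact_force: [0.3, 0.6, -0.3]
gripper_width: 0.6
```

Run:
```python
from h import *
s=readout.get_obs(); print(s['t'],s['eef_pos'],s['gripper_width'],s['q'])
im=read_camera('wrist'); cv2.imwrite('pics/w12raw.png',im[:,:,::-1])
# tee grip: run arm at -y side or +y side, 26 mm from junction
j=np.array([.4745,-.0695]); u=np.array([np.cos(np.radians(84.5)),np.sin(np.radians(84.5))])
g=j+.025*u; print(g,'above',delta([*g,.09],np.radians(-5.5)))
```

```text
19.55 [0.48665356 0.31586398 0.12923417] 0.599504023487169 [-1.34547375  0.57029396  0.90204837  1.93058528 -0.56896527  0.89231217
 -0.10944957]
[ 0.47689614 -0.0446151 ] above [array([-3.13, 36.1 ,  4.01]), np.float64(8.2)]
```

carry_out([
  [[-0.5,6,0],0],
  [[-1,12,0],4],
  [[-1.5,18,0],8.2],
  [[-2,24,0],8.2],
  [[-2.6,30,1],8.2],
  [[-3.1,34,3],8.2],
  [[-3.1,34,3],8.2],
  [[-3.1,34,3],8.2],
])

```text
t: 20.6
eef_pos: [0.4762, -0.0234, 0.1006]
tool_rot: [-0.007, 0.999, -0.048, 0.014]
contact_force: [0.4, 0.9, 0.2]
gripper_width: 0.598
```

Run:
```python
from h import *
import pickle
s=readout.get_obs(); print(s['t'],s['eef_pos'],s['tool_rot'],s['gripper_width'])
c=get_calibration('wrist'); im=read_camera('wrist'); pickle.dump(c,open('w13.pkl','wb'))
a=cv2.imread('pics/w12raw.png')[:,:,::-1]
v=np.zeros((600,800,3),np.uint8); v[:420,:560]=im; v[420:600,:240]=cv2.resize(a,(240,180),interpolation=cv2.INTER_AREA); save('w13',v)
```

```text
20.6 [ 0.47621587 -0.0233857   0.10057003] [-0.00743474  0.99870967 -0.04827251  0.01390952] 0.5975184226265302
```

View pics/w13.png

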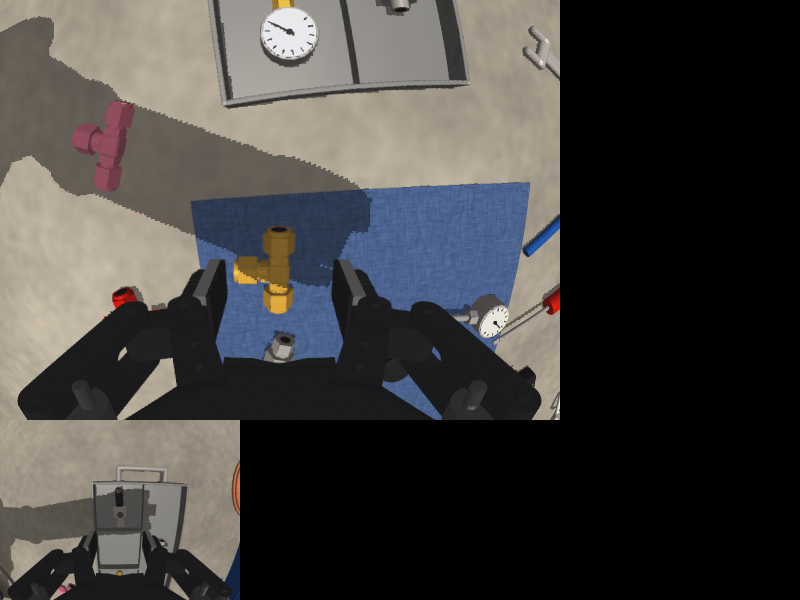

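Run:
```python
from h import *
import pickle
k=pickle.load(open('w13.pkl','rb'))
W=lambda p,z:at_z('wrist',(p[1],p[0]),z,k)
a,b=W((278,311),.013),W((279,231),.013); d=b-a; n=d/np.linalg.norm(d); yaw=np.arctan2(d[1],d[0])
print('tee',a,b,(a+b)/2,np.degrees(yaw),np.linalg.norm(d)); print('branch edges',W((243,258),.013),W((243,284),.013))
g=np.array([.4745,-.0695,0])*.5+(a+b)/4; g=g+.027*n; g[2]=-.008; print(g,delta(g,yaw-np.pi/2))
```

```text
tee [ 0.4688 -0.108   0.013 ] [ 0.4767 -0.035   0.013 ] [ 0.47275 -0.0715   0.013  ] 83.82353465620186 0.07342622147434798
branch edges [ 0.4457 -0.0549  0.013 ] [ 0.4424 -0.0783  0.013 ]
[ 0.47652996 -0.04365673 -0.008     ] [array([-0.09,  2.27, 10.83]), np.float64(0.7)]
```

carry_out([
  [[-0.1,2,0],0.7],
  [[-0.1,2,4],0.7],
  [[-0.1,2,8],0.7],
  [[-0.1,2,10],0.7],
  [[-0.1,2.05,10.8],0.7],
  [[-0.1,2.05,10.8],0.7],
])

```text
t: 21.4
eef_pos: [0.4771, -0.0407, -0.0075]
tool_rot: [-0.008, 0.998, -0.053, 0.014]
contact_force: [-0.2, 0.1, 0.0]
gripper_width: 0.594
```

carry_out([
  [[0,0,0],0],
  [[0,0,0],0],
  [[0,0,0],0],
  [[0,0,0],0],
], hand=0, newtons=70)

```text
t: 21.9
eef_pos: [0.4779, -0.0402, -0.0063]
tool_rot: [-0.008, 0.998, -0.053, 0.015]
contact_force: [-1.1, 1.4, 8.9]
gripper_width: 0.274
```

Run:
```python
from h import *
s=readout.get_obs(); print(s['t'],s['eef_pos'],s['gripper_width'],s['contact_force'])
print(delta([.496,.245,.1],np.radians(2.7)))
```

```text
21.9 [ 0.47786826 -0.04023369 -0.00625993] 0.2737787850002969 [-1.11447027  1.38359242  8.86143651]
[array([ -0.9 , -28.75, -10.13]), np.float64(-8.7)]
```

carry_out([
  [[0,0,-4],0],
  [[0,-1,-9],0],
  [[-0.2,-6,-10.2],-3],
  [[-0.4,-12,-10.2],-6],
  [[-0.6,-18,-10.2],-8.7],
  [[-0.8,-24,-10.2],-8.7],
  [[-0.9,-28.9,-10.2],-8.7],
  [[-0.9,-28.9,-10.2],-8.7],
  [[-0.9,-28.9,-10.2],-8.7],
])

```text
t: 23.02
eef_pos: [0.4959, 0.246, 0.1009]
tool_rot: [-0.007, 1.0, 0.023, 0.016]
contact_force: [-0.4, -0.8, -0.9]
gripper_width: 0.268
```

Run:
```python
from h import *
import pickle
s=readout.get_obs(); print(s['t'],s['eef_pos'],s['tool_rot'],s['gripper_width'])
print(delta([.4955,.247,-.0035],np.radians(2.7)))
im=read_camera('wrist'); b=read_camera('side')
v=np.zeros((600,800,3),np.uint8); v[:420,:560]=im; v[420:600,:]=cv2.resize(b[225:375,170:310],None,fx=1.2,fy=1.2)[:,:800] if 0 else 0
c=cv2.resize(b[225:375,165:310],None,fx=1.65,fy=1.65,interpolation=cv2.INTER_CUBIC); v[:c.shape[0],562:562+min(238,c.shape[1])]=c[:,:238]; save('w14',v[:420])
```

```text
23.025 [0.49591393 0.2459628  0.10089969] [-0.00700901  0.99958746  0.02311435  0.01554092] 0.26849585689907557
[array([-0.36,  0.03, 10.43]), np.float64(-0.0)]
```

View pics/w14.png

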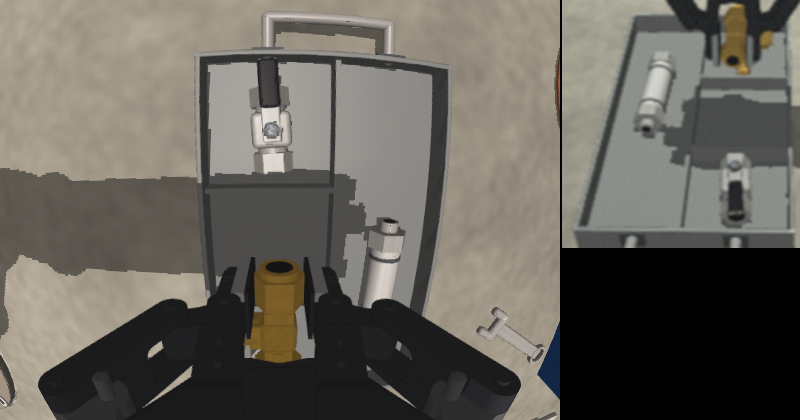

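carry_out([
  [[-0.1,0,5],0],
  [[-0.2,0,8.5],0],
  [[-0.3,0,9.8],0],
  [[-0.35,0,10.2],0],
  [[-0.35,0,10.4],0],
  [[-0.35,0,10.4],0],
])

```text
t: 23.88
eef_pos: [0.4964, 0.2466, -0.0022]
tool_rot: [-0.008, 1.0, 0.022, 0.016]
contact_force: [-0.6, -0.3, -1.8]
gripper_width: 0.271
```

carry_out([
  [[0,0,0.15],0],
  [[0,0,0.15],0],
])

```text
t: 24.12
eef_pos: [0.4967, 0.2469, -0.0034]
tool_rot: [-0.008, 1.0, 0.022, 0.016]
contact_force: [-0.1, -0.2, -0.9]
gripper_width: 0.273
```

carry_out([
  [[0,0,0],0],
  [[0,0,0],0],
  [[0,0,-2],0],
  [[0,0,-7],0],
  [[0,0,-13],0],
  [[0,0,-19],0],
  [[0,16,-20],0],
  [[0,16,-20],0],
  [[0,16,-20],0],
  [[0,16,-20],0],
], hand=0.45)

```text
t: 25.38
eef_pos: [0.4972, 0.0806, 0.1946]
tool_rot: [-0.008, 1.0, 0.019, 0.017]
contact_force: [-1.2, 0.4, 0.1]
gripper_width: 0.451
```

Run:
```python
from h import *
import pickle
s=readout.get_obs(); print(s['t'],s['eef_pos'],s['gripper_width'])
c=get_calibration('wrist'); pickle.dump(c,open('w15.pkl','wb'))
im=read_camera('wrist'); b=read_camera('scene'); 
v=np.zeros((600,800,3),np.uint8); v[:420,:560]=im
q=cv2.resize(b[125:240,255:395],None,fx=1.7,fy=1.7,interpolation=cv2.INTER_CUBIC); v[:q.shape[0],562:562+q.shape[1]]=q[:,:238]
m=b[215:395,95:370]; m=cv2.resize(m,(275,180)); v[420:600,:275]=m
m0=cv2.imread('pics/scene_raw.png')[215:395,95:370,::-1]; v[420:600,280:555]=m0
save('w15',v)
```

```text
25.375 [0.49719892 0.08057145 0.19460944] 0.4506524628776099
```

View pics/w15.png

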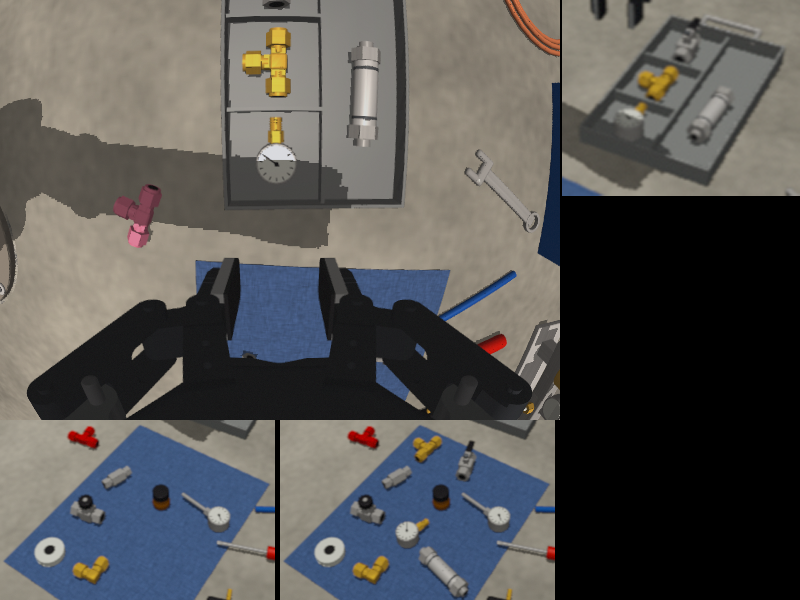

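All four parts are in their bays and the look-alikes match the start picture, so I'll hand in.

```bash
python3 -c "
from h import *
print(bot.hand_in())"
```

```text
the job is handed in; nothing more can be done
None
```

The job is handed in at about 25 s of robot time. The filter is in the full-length bay. From the handle end, the ball valve, tee and gauge are in square bays 1, 2 and 3, with the gauge dial up.

**Last checks:** the final wrist and scene pictures show all four parts lying flat, each well inside its own bay. The ball valve was only partly in the final wrist view. I judged it from the scene view and the two pictures before it. The needle valve, elbow, thermometer and check valve look unmoved against the first picture. The gripper was open and clear of everything. `hand_in()` gave no verdict, and I judged the final positions by eye rather than measuring them.

**What disagreed:** the first grasp of the filter closed on nothing. The wrist and side pictures both put the shut fingertips about 16 mm above the reported TCP, not 17 mm below it as the interface text says. I went about 3.5 cm lower on every grasp after that, and all four held first time. Small upward forces of 4 to 9 N showed as the fingers closed on the parts on the mat. No force reading above 9 N appeared at any point, and the gauge was released within about 2 mm of the tray floor.

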